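# Level the laboratory balance by its foot wheel and load the dish of grinding balls

### The job

The laboratory balance stands off level, its right front corner too low. Roll the blue thumbwheel of its right front foot with a fingertip until the level's bubble lies inside the black ring, then carry the steel dish with the three grinding balls to the balance without losing a ball, set it gently on the middle of the pan and let go. Do not shove the balance, and leave the other things on the bench where they are.

Things in the scene. Friction and masses are not known exactly. Their poses are not given: they have to be found in the camera images.
- balance: White top-loading laboratory balance, fixed, 320 mm deep (x), 210 mm wide (y), white shell from 42 to 78 mm up, round steel pan on top. Origin on the bench under its centre, z up; its -x side is the front with the sloping display, its -y side the right side, where the moving foot wheel is. It stands turned, its right side partly away from the robot.
- wheel_center (a point): Centre of the right front foot wheel: a blue knurled disc, 44 mm in diameter, 16 mm thick, lying flat (axis vertical), its mid-height 24 mm over the bench. In the balance's frame it lies at (-100, -75, 24) mm. Axes as the balance's.
- wheel_rim (a point): Outermost point of that wheel's exposed rim, at (-100, -97, 24) mm in the balance's frame. Only this cap, 8 mm deep and 34 mm long, sticks out of the dark chassis (side at y = -89 mm). The white shell overhangs it by 8 mm (edge at y = -105 mm, underside 42 mm over the bench): only a tool leaned outwards, tip pointing in and down 30 to 45 degrees from vertical, reaches it. Rigid.
- foot_wheel (a joint): Turn of the foot wheel (rad, range -3.5 to 3.5): 0 when level, -1.5 to -2.7 at the start. It grows as the wheel turns clockwise seen from above: the exposed rim rubbed towards the front (-x of the balance). It takes about 3.6 N along the rim and stays where left; a fingertip pressed too lightly slips, 9 to 16 N does well. The bubble moves 3 mm per rad.
- level_ring (a point): Middle of the black ring (13 mm inside) printed on the round yellow-green bull's-eye level, 31 mm across, on the shell's top near the front right, 80 mm over the bench; at (-48, -82, 80) mm in the balance's frame.
- bubble_center (a point): Centre of the level's pale bubble, 9 mm in diameter. It moves in a straight line through the ring's middle: it starts 4.5 to 8 mm off, towards the rear left (+x, +y of the balance), and comes towards the front right as the wheel is turned to raise that corner.
- pan_top (a point): Centre of the top face of the balance's round steel pan, 150 mm in diameter, 92 mm over the bench, 50 mm behind the balance's centre; axes as the balance's, z up.
- dish_center (a point): Centre, half-way up, of the open round steel dish with the balls: 60 mm outside diameter, 28 mm high, wall 2.5 mm, floor 3 mm, about 0.12 kg with the balls; it stands on the bench, this point 14 mm over it; z is the dish's axis.
- ball0_center (a point): Centre of one of the three white zirconia grinding balls, 15 mm in diameter, loose in the dish.
- ball1_center (a point): Centre of one of the three white zirconia grinding balls, 15 mm in diameter, loose in the dish.
- ball2_center (a point): Centre of one of the three white zirconia grinding balls, 15 mm in diameter, loose in the dish.
- spare_dish: An empty dish just like the other, on the bench; origin under its centre.
- amber_bottle: Closed amber bottle, 52 mm across, 100 mm high, standing; origin under its centre.
- reagent_bottle: Closed clear bottle with a blue cap, 70 mm across, 140 mm high, standing; origin under its centre.
- column: Steel chromatography column lying on the bench, 17 mm thick, about 205 mm long along its x; origin under its middle.
- vial_rack: Blue block with small vials, 75 by 135 mm (x, y), 48 mm high; origin under its centre.
- weight_case: Dark wooden case, 75 by 120 mm (x, y), 45 mm high; origin under its centre.
- spatula: Thin steel laboratory spatula lying on the bench, 196 mm long along its x, 5 mm high; origin under its middle.
Mind the look-alikes: they are no part of the job. Leave any brown or orange look-alike of the part that bears dish_center alone.

How it is judged:
On the way, in this order (a step that is already met when the one before it is completed fails the run):
1. the bubble lies inside the ring while the dish is still off the balance (horizontal distance between bubble_center and level_ring below 0.002 m and horizontal distance between dish_center and pan_top above 0.1 m), for 0.3 s.
2. the dish stands on the middle of the pan with the three balls in it (horizontal distance between dish_center and pan_top below 0.03 m and z of dish_center in the frame of pan_top between 0.01 and 0.018 m and angle between dish_center's own z axis and vertical below 0.08 rad and distance between each of ball0_center, ball1_center, ball2_center and dish_center below 0.032 m), for 0.2 s.
At the end, for the whole second after the job is handed in: The bubble lies inside the ring (its centre within 2 mm of the ring's middle); the dish stands upright on the pan, its centre within 30 mm of the pan's, released and at rest, with all three balls in it (all of step 2 and horizontal distance between bubble_center and level_ring below 0.002 m and linear speed of dish below 0.02 m/s); the robot touches nothing.
It fails at once if a grinding ball leaves the dish (distance between any of ball0_center, ball1_center, ball2_center and dish_center above 0.045 m).
It fails at once if the robot shoves the balance (more than 30 N) (contact force between any of the arm, the fingers and balance above 30 N).
It fails at once if the dish is let fall from about 1 cm or more over the balance, or rammed onto it (more than 60 N) (contact force between dish and balance above 60 N or (horizontal distance between dish_center and pan_top below 0.1 m and z of dish_center in the frame of pan_top above 0.02 m and contact force between the fingers and dish below 0.05 N and linear speed of dish above 0.3 m/s)).
It fails at once if another thing on the bench is moved by more than 30 mm (distance of any of spare_dish, amber_bottle, reagent_bottle, column, vial_rack, weight_case, spatula from where it was at the start of the episode above 0.03 m).
It also fails if it takes over 72 s, if anything falls off the work surface, if the arm or the gripper's body presses on something with over 40 N, if the wrist force passes 120 N, or if a joint passes its speed limit or range.

### The arm

A 6-joint arm with a two-finger parallel gripper is mounted at the origin on the work surface. World frame = base frame: x ahead of the robot, y to its left, z up, the work surface at z = 0. Lengths are in m, angles in rad, forces in N, time in s.
With the tool pointing down it reaches from about 0.4 to 0.925 m from the base axis. Payload 3.4 kg.
Tool frame: the origin (TCP) lies on the centre line of the jaws, within the pads' length; the fingertips stand 14 mm ahead of it and the grasp point (between the pads) lies 5 mm behind it; y points along the fingers, z is the direction in which the jaws open and shut, and the axes are right-handed (so a half turn about y gives the same grasp; the last joint's range is limited). The gripper opens to 85 mm and grips with 20 to 120 N. Pads are 22 mm wide; open, the fingers measure 114 mm over their backs; the gripper's body (76 mm by 85 mm) begins 54 mm behind the grasp point. The pads swing forward as they close: fully open they stand 13 mm farther back than shut.
Start: joints at [1.264, 0.307, 1.506, -0, 1.328, -0.073], TCP at [0.133, 0.559, 0.245] pointing down, gripper open.
Joint ranges: [-3.12, 3.12], [-1.05, 2.28], [0.14, 2.33], [-1.42, 4.57], [0.1, 2.73], [-2.68, 2.68]. Speed limits (rad/s): [2.57, 2.57, 3.14, 3.14, 3.14, 3.14].

### API

Orientations are given as [roll, pitch, yaw] about the fixed x, y, z axes, in that order (R = Rz(yaw) Ry(pitch) Rx(roll)).
In Python, from station import bot, camera gives the robot as it stands.
- The arm moves only by the tool drive_tool, never from a script. Its argument "deltas" is one flat list of numbers, 6 for each row, row after row: the shift along the tool's x, y, z in m, then the turn, a rotation vector about the tool's x, y, z in rad. In form: [tx, ty, tz, ax, ay, az, tx, ty, tz, ax, ay, az, ...]. A call has 1 to 20 rows; each row shifts and turns the commanded pose from where the row before left it, along the tool's axes as they then stand; what a row does not reach is not made up. A row lasts 1/10 s, in which the tool goes at most 50 mm and 8.59 degrees, less where a joint would pass 70% of its speed; a pose out of reach is approached as far as the arm can. A call with a gripper value outside its range is refused whole. "fingers" is the opening, from 0 (shut) to 1 (fully open), set as the call begins (left out, the last holds). The fingers move at their own pace and stop on an object; the grip force is fixed at half the most. Time passes only in rows, so rows that do not move let the fingers close. It gives the time, the measured TCP pose, the force and the opening at its end, in the units of the state.
- bot.read_state(): the state, without advancing time (a new reading comes with each control period).
- camera(name): name is "scene" or "side" or "wrist"; returns a dict with "img" (384x512x3 uint8, red, green, blue), "camera_matrix" (3x3 intrinsics, pixels), "extrinsics" (4x4, takes a point from world to camera coordinates); the wrist camera has in their place "tool_from_camera" (4x4, takes a point from camera to tool coordinates, whose origin is the TCP and whose axes are the tool frame's). Camera axes: x right, y down, z forward; pixel columns grow to the right and rows downward; lengths in m; the calibration is good to about 2 mm. A picture is of the moment at which its call begins: read the wrist's pose just before it. There is no depth.
- bot.close_job(): hands the job in, once; it reports no verdict.
The state is a dict: "t": time; "joints": joint angles; "dq": joint speeds; "tau": joint torques, N m; "position": TCP position; "tcp_rot": TCP orientation; "force": force on the tool from outside, world axes, zero at the start; "moment": the same for the moment, N m; "gripper_width": finger opening in m.
Only numpy, scipy, OpenCV 4.12 (cv2) and the standard library are available. Lean on these libraries where they do the work, as an engineer would, in place of code of your own. Each camera call takes 0.05 s, during which the arm holds its last target. There are 200 camera calls.

## Working session

There is one attempt and no reset: what is moved stays moved. The work goes in short steps, Python scripts to look and compute and a tool call to move; the robot and the scene stay as the last step left them, time stands still between calls to the robot, and variables do not carry over. Pictures are saved under pics/ and viewed, about 8 in all and at most 12, crops included, and the job is handed in when it is done.

Besides the shell and the picture viewer there is one more tool, called after "Call:" as name(argument=value, ...), one argument or row to a line, values as JSON. drive_tool: Moves the arm, as the interface text tells. Its arguments: {"type":"object","properties":{"deltas":{"type":"array","items":{"type":"number"}},"fingers":{"type":"number"}},"required":["deltas"]}

```bash
mkdir -p pics; ls
cat > h.py <<'E'
import numpy as np, cv2
from station import bot, camera
from scipy.spatial.transform import Rotation as R
def snap(name,fn):
    s=bot.read_state(); c=camera(name)
    K=np.array(c["camera_matrix"])
    if name=="wrist":
        T=np.eye(4); T[:3,:3]=R.from_euler('xyz',s["tcp_rot"]).as_matrix(); T[:3,3]=s["position"]
        W=T@np.array(c["tool_from_camera"])
    else: W=np.linalg.inv(np.array(c["extrinsics"]))
    np.savez('pics/'+fn+'.npz',img=c["img"],K=K,W=W)
    cv2.imwrite('pics/'+fn+'.png',c["img"][:,:,::-1])
    return c["img"],K,W
def load(fn):
    d=np.load('pics/'+fn+'.npz'); return d['img'],d['K'],d['W']
def ray(K,W,u,v,z):
    d=W[:3,:3]@np.linalg.solve(K,[u,v,1.0]); o=W[:3,3]
    return o+d*(z-o[2])/d[2]
def proj(K,W,p):
    q=np.linalg.inv(W)@np.append(p,1); q=K@q[:3]; return q[:2]/q[2]
E
python3 - <<'E'
from h import *
print(bot.read_state())
a=[snap(n,n+'0') for n in ("scene","side")]
for n,x in zip(("scene","side"),a): print(n,x[2].round(3).tolist(),x[1].tolist())
snap("wrist","wrist0")
E
```

```text
pics
{'t': 0.0, 'joints': array([ 1.26453245e+00,  3.07584680e-01,  1.50768652e+00, -1.93813728e-06,
        1.32838006e+00, -7.35088646e-02]), 'dq': array([ 4.53030577e-04,  1.20237898e-04, -7.23370254e-04,  4.70603572e-05,
        6.48337797e-04,  1.90329949e-03]), 'tau': array([-3.47569940e-04, -4.57549131e+01, -2.51913732e+01, -2.49347595e-04,
        1.35750169e-02,  5.89854906e-06]), 'position': array([0.13245608, 0.55884788, 0.24436936]), 'tcp_rot': array([-1.57284951e+00,  1.49314018e-04, -2.32754696e-01]), 'force': array([-0.07946166,  0.59135822, -0.45277382]), 'moment': array([ 0.02028423, -0.02508219, -0.02180952]), 'gripper_width': 0.08545521448108528}
scene [[-0.189, 0.639, -0.746, 1.62], [0.982, 0.135, -0.133, 0.161], [0.015, -0.757, -0.653, 0.989], [0.0, 0.0, 0.0, 1.0]] [[452.89864714083706, 0.0, 256.3043414274734], [0.0, 452.89864714083706, 194.38186306817653], [0.0, 0.0, 1.0]]
side [[0.978, -0.166, 0.129, 0.386], [-0.21, -0.733, 0.648, -0.891], [-0.013, -0.66, -0.751, 1.136], [0.0, 0.0, 0.0, 1.0]] [[410.87340323737595, 0.0, 257.8250183059996], [0.0, 410.87340323737595, 198.56790424599535], [0.0, 0.0, 1.0]]
```

View pics/scene0.png

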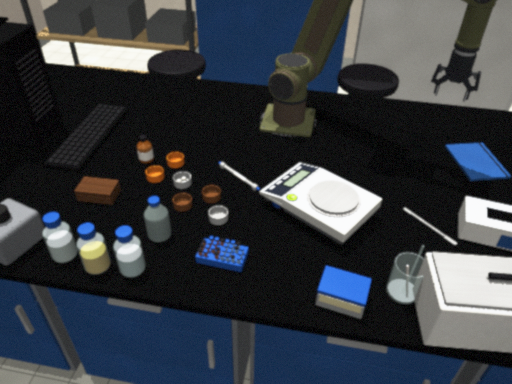

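View pics/side0.png

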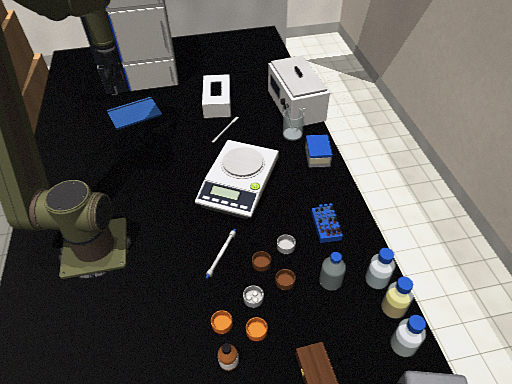

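```bash
cat > m.py <<'E'
from h import *
def blobs(m,mn=15):
    n,l,s,c=cv2.connectedComponentsWithStats(m.astype(np.uint8)*255); return [(c[i].round(1),s[i]) for i in range(1,n) if s[i,4]>=mn]
P={}
for n in ("scene0","side0"):
    im,K,W=load(n); hsv=cv2.cvtColor(im,cv2.COLOR_RGB2HSV)
    g=(hsv[...,0]>28)&(hsv[...,0]<45)&(hsv[...,1]>90)&(hsv[...,2]>150)
    print(n,'green')
    for c,s in blobs(g): print(c,s,ray(K,W,*c,0.080).round(4))
    b=(hsv[...,0]>100)&(hsv[...,0]<125)&(hsv[...,1]>120)&(hsv[...,2]>60)
    print('blue')
    for c,s in blobs(b,8):
        if s[4]<300: print(c,s,ray(K,W,*c,0.024).round(4))
    d={'scene0':(182,180),'side0':(253,296)}[n]; e={'scene0':(218,214),'side0':(286,243)}[n]; p={'scene0':(334,197),'side0':(243,162)}[n]
    for nm,q,z in(('dish',d,.02),('spare',e,.02),('pan',p,.092)): print(nm,ray(K,W,*q,z).round(4))
s=load('scene0')[0][150:250,230:390]; t=load('side0')[0][130:220,185:285]
w=cv2.resize(load('wrist0')[0],(400,300))
a=cv2.resize(s,(480,300),interpolation=cv2.INTER_CUBIC);b=cv2.resize(t,(333,300),interpolation=cv2.INTER_CUBIC)
o=np.zeros((600,800,3),np.uint8); o[:300,:480]=a; o[:300,480:800]=b[:,:320]; o[300:,:400]=w
d=load('scene0')[0][150:230,130:240]; o[300:,400:]=cv2.resize(d,(400,300),interpolation=cv2.INTER_CUBIC)
cv2.imwrite('pics/mix.png',o[:,:,::-1])
E
python3 m.py
```

```text
scene0 green
[291.3 196.9] [287 194  10   7  52] [0.5707 0.0828 0.08  ]
[ 91.4 252.8] [ 81 248  22  10  97] [ 0.9048 -0.4081  0.08  ]
blue
[257.9 188.3] [256 187   5   4  13] [ 0.4858 -0.0363  0.024 ]
[153.3 200.3] [147 195  13  12 128] [ 0.6137 -0.3528  0.024 ]
[276.2 205.3] [273 203   7   5  15] [0.5564 0.0363 0.024 ]
[ 51.2 218.9] [ 42 211  19  17 258] [ 0.758  -0.6247  0.024 ]
[ 85.9 230.1] [ 76 222  20  18 267] [ 0.7809 -0.5     0.024 ]
[123.6 232.8] [114 225  19  18 265] [ 0.7687 -0.3866  0.024 ]
[505.3 242. ] [498 236  14  13 135] [0.5769 0.7224 0.024 ]
dish [ 0.4913 -0.2971  0.02  ]
spare [ 0.6292 -0.1357  0.02  ]
pan [0.5583 0.2106 0.092 ]
side0 green
[254.9 185.7] [251 183   9   6  38] [0.5701 0.0811 0.08  ]
blue
[114.4  37.3] [108  15  14  47  92] [0.0504 1.4098 0.024 ]
[126.2  78.2] [123  67   8  23  45] [0.1137 0.9765 0.024 ]
[385.5 255.3] [378 248  16  16 200] [ 0.9247 -0.2582  0.024 ]
[335.6 257. ] [330 252  12  12 112] [ 0.7673 -0.2296  0.024 ]
[206.9 276.1] [205 274   4   5  14] [ 0.3563 -0.2095  0.024 ]
[404.  284.8] [396 277  17  17 219] [ 0.9357 -0.3693  0.024 ]
[416.3 323.7] [407 315  19  19 274] [ 0.9154 -0.4914  0.024 ]
dish [ 0.4823 -0.3048  0.02  ]
spare [ 0.6275 -0.1397  0.02  ]
pan [0.5498 0.1964 0.092 ]
```

View pics/mix.png

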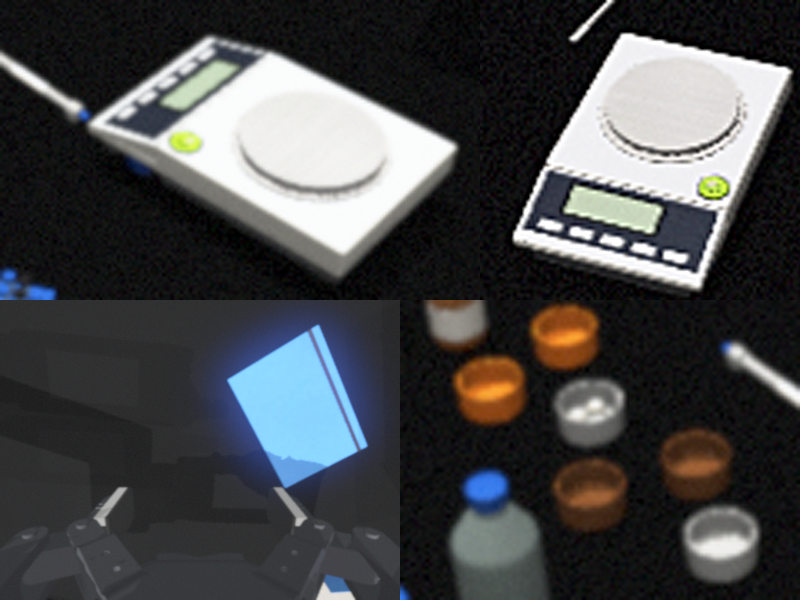

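Run:
```python
from h import *
from m import blobs
print(np.array(camera('wrist')['tool_from_camera']).round(4).tolist())
im,K,W=load('wrist0');print(K.tolist())
for n,dd in (("scene0",{'dish':(182,180),'sp':(218,213),'o1':(176,159),'o2':(154,173),'b1':(182,201),'b2':(211,193)}),("side0",{'dish':(253,296),'sp':(286,243),'o1':(222,322),'o2':(257,329),'b2':(261,260),'b1':(285,279)})):
    im,K,W=load(n); h=cv2.cvtColor(im,cv2.COLOR_RGB2HSV)
    print(n,{k:ray(K,W,*q,.02).round(3)[:2].tolist() for k,q in dd.items()})
```

```text
scene0 green
[291.3 196.9] [287 194  10   7  52] [0.5707 0.0828 0.08  ]
[ 91.4 252.8] [ 81 248  22  10  97] [ 0.9048 -0.4081  0.08  ]
blue
[257.9 188.3] [256 187   5   4  13] [ 0.4858 -0.0363  0.024 ]
[153.3 200.3] [147 195  13  12 128] [ 0.6137 -0.3528  0.024 ]
[276.2 205.3] [273 203   7   5  15] [0.5564 0.0363 0.024 ]
[ 51.2 218.9] [ 42 211  19  17 258] [ 0.758  -0.6247  0.024 ]
[ 85.9 230.1] [ 76 222  20  18 267] [ 0.7809 -0.5     0.024 ]
[123.6 232.8] [114 225  19  18 265] [ 0.7687 -0.3866  0.024 ]
[505.3 242. ] [498 236  14  13 135] [0.5769 0.7224 0.024 ]
dish [ 0.4913 -0.2971  0.02  ]
spare [ 0.6292 -0.1357  0.02  ]
pan [0.5583 0.2106 0.092 ]
side0 green
[254.9 185.7] [251 183   9   6  38] [0.5701 0.0811 0.08  ]
blue
[114.4  37.3] [108  15  14  47  92] [0.0504 1.4098 0.024 ]
[126.2  78.2] [123  67   8  23  45] [0.1137 0.9765 0.024 ]
[385.5 255.3] [378 248  16  16 200] [ 0.9247 -0.2582  0.024 ]
[335.6 257. ] [330 252  12  12 112] [ 0.7673 -0.2296  0.024 ]
[206.9 276.1] [205 274   4   5  14] [ 0.3563 -0.2095  0.024 ]
[404.  284.8] [396 277  17  17 219] [ 0.9357 -0.3693  0.024 ]
[416.3 323.7] [407 315  19  19 274] [ 0.9154 -0.4914  0.024 ]
dish [ 0.4823 -0.3048  0.02  ]
spare [ 0.6275 -0.1397  0.02  ]
pan [0.5498 0.1964 0.092 ]
[[0.0003, 0.9629, 0.2699, -0.0677], [0.0004, -0.2699, 0.9629, -0.1286], [1.0, -0.0002, -0.0005, 0.0006], [0.0, 0.0, 0.0, 1.0]]
[[288.2839982818027, 0.0, 256.0771560077585], [0.0, 288.2839982818027, 194.46914995912277], [0.0, 0.0, 1.0]]
scene0 {'dish': [0.491, -0.297], 'sp': [0.625, -0.137], 'o1': [0.381, -0.355], 'o2': [0.474, -0.403], 'b1': [0.594, -0.264], 'b2': [0.536, -0.183]}
side0 {'dish': [0.482, -0.305], 'sp': [0.628, -0.14], 'o1': [0.379, -0.366], 'o2': [0.473, -0.408], 'b2': [0.533, -0.186], 'b1': [0.59, -0.27]}
```

Call:
drive_tool(
  deltas=[0.0401,-0.0026,-0.0232,0,0,0,0.0401,-0.0026,-0.0232,0,0,0,0.0401,-0.0026,-0.0232,0,0,0,0.0401,-0.0026,-0.0232,0,0,0,0.0401,-0.0026,-0.0232,0,0,0,0.0401,-0.0026,-0.0232,0,0,0,0.0401,-0.0026,-0.0232,0,0,0,0.0401,-0.0026,-0.0232,0,0,0,0.0401,-0.0026,-0.0232,0,0,0,0.0401,-0.0026,-0.0232,0,0,0,0.0401,-0.0026,-0.0232,0,0,0,0.0401,-0.0026,-0.0232,0,0,0,0.0401,-0.0026,-0.0232,0,0,0,0.0401,-0.0026,-0.0232,0,0,0,0,0,0,0,0.107,0,0,0,0,0,0.107,0,0,0,0,0,0.107,0,0,0,0,0,0,0,0,0,0,0,0,0],
  fingers=0,
)

```text
t: 2.1
position: [0.6039, 0.1139, 0.2815]
tcp_rot: [-1.571, 0.0, -0.551]
force: [0.0, 0.1, -0.5]
gripper_width: 0.0
```

Run:
```python
from h import *
snap('wrist','w1'); print(bot.read_state()['position'],bot.read_state()['tcp_rot'])
```

```text
[0.60385296 0.11401079 0.28156695] [-1.57100837e+00  2.41005598e-04 -5.51468898e-01]
```

View pics/w1.png

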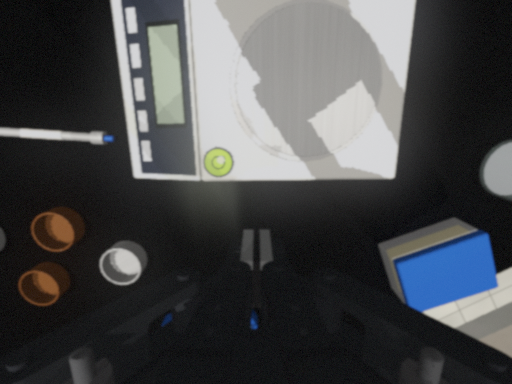

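```bash
cat > lev.py <<'E'
from h import *
def level(fn,show=True):
    im,K,W=load(fn); h=cv2.cvtColor(im,cv2.COLOR_RGB2HSV)
    m=((h[...,0]>25)&(h[...,0]<48)&(h[...,1]>110)&(h[...,2]>70)).astype(np.uint8)
    n,l,s,c=cv2.connectedComponentsWithStats(m)
    i=1+np.argmax(s[1:,4]); ct=max(cv2.findContours((l==i).astype(np.uint8),cv2.RETR_EXTERNAL,cv2.CHAIN_APPROX_NONE)[0],key=len)
    e=cv2.fitEllipse(ct); 
    return e,ray(K,W,*e[0],.080)
if __name__=='__main__':
    im,K,W=load('w1'); e,p=level('w1'); print(e,p)
    u,v=map(int,e[0]); cr=im[v-20:v+21,u-20:u+21]; h=cv2.cvtColor(cr,cv2.COLOR_RGB2HSV)
    cv2.imwrite('pics/lev1.png',cv2.resize(cr,(492,492),interpolation=cv2.INTER_CUBIC)[:,:,::-1])
    # right shell edge: lowest bright row per column
    g=cv2.cvtColor(im,cv2.COLOR_RGB2GRAY); xs=np.arange(210,390,4)
    ys=[100+np.where(g[100:200,x]>110)[0].max()+.5 for x in xs]; print('edge',np.polyfit(xs,ys,1))
    a,b=np.polyfit(xs,ys,1)
    for z in(.078,.042):
        A=ray(K,W,210,a*210+b,z);B=ray(K,W,390,a*390+b,z); d=(B-A)[:2]; print(z,A,B,np.degrees(np.arctan2(d[1],d[0])))
    for w in((cv2.GaussianBlur(g,(5,5),1)),):
        c=cv2.HoughCircles(w,cv2.HOUGH_GRADIENT,1.5,50,param1=60,param2=20,minRadius=55,maxRadius=85); print(c)
        if c is not None: print([ray(K,W,q[0],q[1],.092) for q in c[0][:4]])
    for y in (40,80,120):
        r=g[y,385:430].astype(int); print(y,385+np.argmin(np.diff(r)))
E
python3 lev.py
```

```text
((218.70855712890625, 161.9600830078125), (21.652729034423828, 22.103727340698242), 170.2953643798828) [0.56935194 0.08521127 0.08      ]
edge [-1.85770751e-02  1.85413746e+02]
0.078 [0.58348327 0.06317122 0.078     ] [0.69118076 0.24598556 0.078     ] 59.497298440985666
0.042 [0.58749886 0.05374619 0.042     ] [0.7068694  0.25637532 0.042     ] 59.49729844098568
[[[188.25 105.75  74.2 ]
  [266.25  96.75  84.1 ]
  [180.75 246.75  72.55]
  [455.25 248.25  73.45]
  [ 56.25  63.75  75.85]
  [135.75 116.25  62.65]
  [401.25 173.25  84.1 ]
  [117.75  68.25  77.5 ]
  [ 74.25 203.25  75.85]
  [330.75 110.25  72.4 ]
  [458.25 309.75  72.55]
  [323.25 245.25  70.75]
  [264.75 158.25  57.55]
  [209.25  44.25  61.  ]
  [335.25 296.25  60.85]]]
[array([0.50191478, 0.09325884, 0.092     ]), array([0.53732943, 0.16800664, 0.092     ]), array([ 0.63040243, -0.00855336,  0.092     ]), array([0.80581613, 0.27296439, 0.092     ])]
40 410
80 406
120 401
```

View pics/lev1.png

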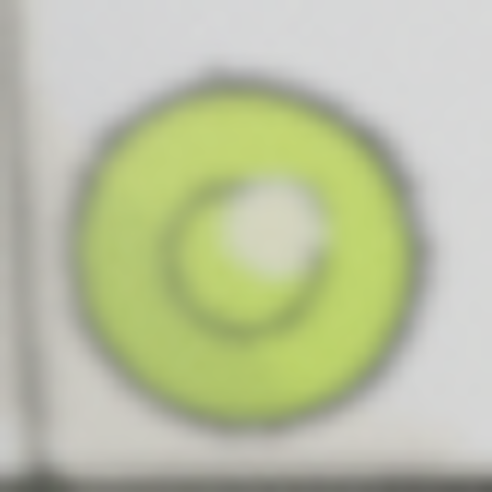

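Call:
drive_tool(
  deltas=[0.017,0.027,-0.0155,0,0,0,0.017,0.027,-0.0155,0,0,0,0.017,0.027,-0.0155,0,0,0,0.017,0.027,-0.0155,0,0,0,0.017,0.027,-0.0155,0,0,0,0.017,0.027,-0.0155,0,0,0,0,0,0,0,-0.019,0,0,0,0,0,0,0.1326,0,0,0,0,0,0.1326,0,0,0,0,0,0.1326,0,0,0,0,0,0.1326,0,0,0,0,0,0.1326,0,0,0,0,0,0,0,0,0,0,0,0],
  fingers=0,
)

```text
t: 3.55
position: [0.6421, -0.0185, 0.1188]
tcp_rot: [-1.57, 0.663, -0.534]
force: [-0.2, 0.6, 0.2]
gripper_width: -0.0001
```

```bash
cat > rel.py <<'E'
from h import *
rim=np.array([.5559,.0328,.024]); a=np.radians(59.5)
ex=np.array([np.cos(a),np.sin(a),0]); n=np.array([np.sin(a),-np.cos(a),0])
def rel():
    s=bot.read_state(); Rm=R.from_euler('xyz',s['tcp_rot']).as_matrix(); p=s['position']-rim
    c=s['position']+.014*Rm[:,1]-.011*Rm[:,0]-rim
    print('t',s['t'],'tcp along,out,z mm',(np.array([p@ex,p@n,p[2]+.024])*1e3).round(1),'corner',(np.array([c@ex,c@n,c[2]+.024])*1e3).round(1),'F along,out,z',np.array([s['force']@ex,s['force']@n,s['force'][2]]).round(1),'tilt',np.degrees(np.arccos(-Rm[2,1])).round(1),'z.ex',(Rm[:,2]@ex).round(4),'q',s['joints'].round(2))
if __name__=='__main__': rel()
E
python3 rel.py
```

```text
t 3.55 tcp along,out,z mm [ -0.4 100.3 118.8] corner [ -0.4  83.  114.5] F along,out,z [ 0.4 -0.4  0.2] tilt 38.0 z.ex 1.0 q [-0.21  0.83  1.05  0.21  1.89 -1.24]
```

Call:
drive_tool(
  deltas=[0.00775,0.0233,0.00235,0,0,0,0.00775,0.0233,0.00235,0,0,0,0.00775,0.0233,0.00235,0,0,0,0.00775,0.0233,0.00235,0,0,0,-0.0079,0.0062,0,0,0,0,-0.0079,0.0062,0,0,0,0,-0.0079,0.0062,0,0,0,0,-0.0079,0.0062,0,0,0,0,0,0,0,0,0,0],
)

```text
t: 4.45
position: [0.5827, 0.0273, 0.0286]
tcp_rot: [-1.57, 0.663, -0.534]
force: [0.7, 1.2, -0.8]
gripper_width: -0.0001
```

```bash
python3 -c "
from rel import *
rel(); snap('wrist','w2')"
```

```text
t 4.45 tcp along,out,z mm [ 8.9 25.9 28.6] corner [ 8.9  8.6 24.4] F along,out,z [ 1.4  0.  -0.8] tilt 38.0 z.ex 1.0 q [-0.16  0.84  1.29  0.23  1.64 -1.26]
```

View pics/w2.png

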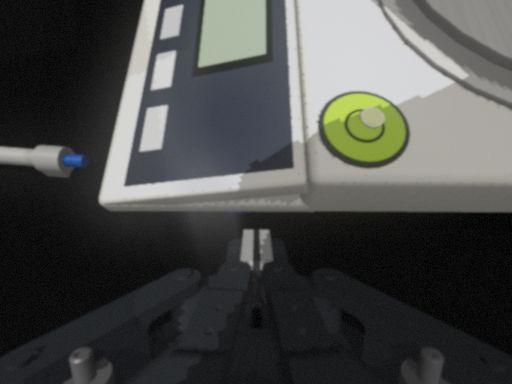

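Call:
drive_tool(
  deltas=[-0.0016,0.0012,0,0,0,0,-0.0016,0.0012,0,0,0,0,-0.0016,0.0012,0,0,0,0,-0.0008,0.0006,0,0,0,0,0,0,0,0,0,0],
)

```text
t: 5.0
position: [0.5776, 0.0301, 0.0271]
tcp_rot: [-1.571, 0.663, -0.535]
force: [0.2, 0.1, 0.3]
gripper_width: 0.0003
```

```bash
python3 rel.py
```

```text
t 5.0 tcp along,out,z mm [ 8.7 20.1 27.1] corner [ 8.7  2.8 22.8] F along,out,z [0.1 0.1 0.3] tilt 38.0 z.ex 1.0 q [-0.16  0.83  1.31  0.23  1.63 -1.26]
```

Call:
drive_tool(
  deltas=[-0.0008,0.0006,0,0,0,0,-0.0008,0.0006,0,0,0,0,0,0,0,0,0,0],
)

```text
t: 5.3
position: [0.5759, 0.0312, 0.0273]
tcp_rot: [-1.571, 0.663, -0.535]
force: [0.0, 0.5, 0.0]
gripper_width: -0.0
```

Call:
drive_tool(
  deltas=[-0.0008,0.0006,0,0,0,0,0,0,0,0,0,0],
)

```text
t: 5.5
position: [0.575, 0.0317, 0.0273]
tcp_rot: [-1.571, 0.663, -0.535]
force: [0.1, -0.1, 0.2]
gripper_width: -0.0002
```

```bash
python3 rel.py
```

```text
t 5.5 tcp along,out,z mm [ 8.8 17.  27.3] corner [ 8.8 -0.2 23.1] F along,out,z [0.  0.2 0.2] tilt 38.0 z.ex 1.0 q [-0.16  0.83  1.32  0.23  1.62 -1.26]
```

Call:
drive_tool(
  deltas=[-0.0008,0.0006,0,0,0,0,0,0,0,0,0,0],
)

```text
t: 5.7
position: [0.5741, 0.0322, 0.0273]
tcp_rot: [-1.571, 0.663, -0.535]
force: [-0.3, 0.8, -1.1]
gripper_width: 0.0001
```

Call:
drive_tool(
  deltas=[-0.0008,0.0006,0,0,0,0,0,0,0,0,0,0],
)

```text
t: 5.9
position: [0.5733, 0.0327, 0.0274]
tcp_rot: [-1.571, 0.663, -0.535]
force: [0.3, -0.6, 0.0]
gripper_width: 0.0002
```

```bash
python3 rel.py
```

```text
t 5.9 tcp along,out,z mm [ 8.8 15.  27.4] corner [ 8.8 -2.3 23.1] F along,out,z [-0.4  0.6  0. ] tilt 38.0 z.ex 1.0 q [-0.16  0.83  1.32  0.23  1.62 -1.26]
```

Call:
drive_tool(
  deltas=[-0.0008,0.0006,0,0,0,0,0,0,0,0,0,0],
)

```text
t: 6.1
position: [0.5726, 0.0332, 0.0273]
tcp_rot: [-1.571, 0.663, -0.535]
force: [0.4, -0.3, -0.8]
gripper_width: -0.0004
```

Call:
drive_tool(
  deltas=[-0.0008,0.0006,0,0,0,0,0,0,0,0,0,0],
)

```text
t: 6.3
position: [0.5723, 0.0333, 0.0273]
tcp_rot: [-1.571, 0.661, -0.535]
force: [2.1, -0.6, -0.0]
gripper_width: -0.0001
```

```bash
python3 rel.py
```

```text
t 6.3 tcp along,out,z mm [ 8.8 13.9 27.3] corner [ 8.8 -3.4 23.1] F along,out,z [ 0.5  2.1 -0. ] tilt 37.9 z.ex 1.0 q [-0.16  0.83  1.33  0.23  1.61 -1.26]
```

Call:
drive_tool(
  deltas=[-0.0008,0.0006,0,0,0,0,0,0,0,0,0,0],
)

```text
t: 6.5
position: [0.5721, 0.0335, 0.0273]
tcp_rot: [-1.57, 0.66, -0.535]
force: [4.0, -3.5, 0.6]
gripper_width: 0.0
```

Call:
drive_tool(
  deltas=[-0.0008,0.0006,0,0,0,0,0,0,0,0,0,0],
)

```text
t: 6.7
position: [0.5719, 0.0336, 0.0273]
tcp_rot: [-1.57, 0.658, -0.535]
force: [4.8, -4.3, 0.0]
gripper_width: 0.0001
```

```bash
python3 rel.py
```

```text
t 6.7 tcp along,out,z mm [ 8.8 13.4 27.3] corner [ 8.9 -3.9 23. ] F along,out,z [-1.3  6.3  0. ] tilt 37.7 z.ex 1.0 q [-0.16  0.83  1.33  0.23  1.61 -1.26]
```

Call:
drive_tool(
  deltas=[-0.0008,0.0006,0,0,0,0,-0.0006,0.0005,0,0,0,0,0,0,0,0,0,0],
)

```text
t: 7.0
position: [0.5718, 0.0338, 0.0273]
tcp_rot: [-1.569, 0.655, -0.534]
force: [7.5, -5.9, 1.2]
gripper_width: 0.0002
```

Call:
drive_tool(
  deltas=[0,0,-0.002,0,0,0,0,0,-0.002,0,0,0,0,0,-0.002,0,0,0],
)

```text
t: 7.3
position: [0.5706, 0.0308, 0.0274]
tcp_rot: [-1.563, 0.653, -0.533]
force: [11.4, -0.6, 1.2]
gripper_width: -0.0001
```

```bash
python3 rel.py
```

```text
t 7.3 tcp along,out,z mm [ 5.7 13.7 27.4] corner [ 5.8 -3.5 23. ] F along,out,z [ 5.3 10.1  1.2] tilt 37.4 z.ex 1.0 q [-0.16  0.82  1.34  0.23  1.6  -1.26]
```

Call:
drive_tool(
  deltas=[0,0,-0.002,0,0,0,0,0,-0.002,0,0,0,0,0,-0.002,0,0,0,0,0,-0.002,0,0,0,0,0,-0.002,0,0,0],
)

```text
t: 7.8
position: [0.5655, 0.0215, 0.0274]
tcp_rot: [-1.564, 0.652, -0.533]
force: [12.1, -1.1, 0.3]
gripper_width: 0.0
```

```bash
cat > bub.py <<'E'
from rel import *
def rect(fn):
    im,K,W=load(fn); c=np.array([.5694,.0852,.080]); S=np.arange(-18,18.01,.1)/1e3
    # top view patch on level plane: columns along balance x, rows along balance -y (right)
    g=np.array([[proj(K,W,c+ex*u+n*v) for u in S] for v in S]).astype(np.float32)
    return cv2.remap(im,g[...,0],g[...,1],cv2.INTER_CUBIC)
def bub(fn):
    p=rect(fn); h=cv2.cvtColor(p,cv2.COLOR_RGB2HSV)
    y=((h[...,0]>25)&(h[...,0]<48)&(h[...,1]>95)).astype(np.uint8)
    ct=max(cv2.findContours(y,cv2.RETR_EXTERNAL,cv2.CHAIN_APPROX_NONE)[0],key=cv2.contourArea)
    (cx,cy),r=cv2.minEnclosingCircle(ct); e=cv2.fitEllipse(ct)
    yy,xx=np.mgrid[:p.shape[0],:p.shape[1]]; ins=(np.hypot(xx-e[0][0],yy-e[0][1])<120)
    b=(ins&(h[...,1]<90)&(h[...,2]>130)).astype(np.uint8)
    nn,l,s,c=cv2.connectedComponentsWithStats(cv2.morphologyEx(b,cv2.MORPH_OPEN,np.ones((9,9))))
    i=1+np.argmax(s[1:,4])
    print(fn,'level c',np.round(e[0],0),'diam mm',np.round(np.array(e[1])/10,1),'bubble off (x,right) mm',((c[i]-e[0])/10).round(2),'bub area diam',round(np.sqrt(s[i,4]*4/np.pi)/10,1))
    return p
if __name__=='__main__':
    import sys
    rel(); 
    if len(sys.argv)>1: snap('wrist',sys.argv[1])
    ps=[bub(f) for f in ['w1','w2']+sys.argv[1:2]]
    cv2.imwrite('pics/b_'+sys.argv[-1]+'.png',np.hstack([p[::2,::2] for p in ps])[:,:,::-1])
E
python3 bub.py w3
```

```text
t 7.8 tcp along,out,z mm [-4.9 14.1 27.4] corner [-4.8 -3.2 22.9] F along,out,z [ 5.2 11.   0.3] tilt 37.4 z.ex 1.0 q [-0.18  0.82  1.35  0.22  1.6  -1.28]
w1 level c [173. 181.] diam mm [30.  30.4] bubble off (x,right) mm [ 2.65 -3.13] bub area diam 11.3
w2 level c [168. 183.] diam mm [31.4 31.7] bubble off (x,right) mm [ 3.76 -4.05] bub area diam 9.8
w3 level c [168. 183.] diam mm [31.4 31.6] bubble off (x,right) mm [ 2.59 -2.69] bub area diam 9.7
```

View pics/b_w3.png

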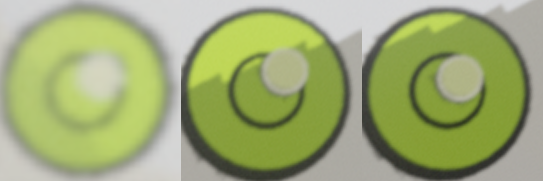

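Call:
drive_tool(
  deltas=[0,0,-0.002,0,0,0,0,0,-0.002,0,0,0,0,0,-0.0015,0,0,0,0,0,0,0,0,0],
)

```text
t: 8.25
position: [0.5616, 0.0162, 0.0273]
tcp_rot: [-1.567, 0.654, -0.534]
force: [9.2, -3.8, 1.4]
gripper_width: -0.0001
```

```bash
python3 bub.py w4
```

```text
t 8.25 tcp along,out,z mm [-11.4  13.3  27.3] corner [-11.3  -3.9  22.9] F along,out,z [1.4 9.8 1.4] tilt 37.5 z.ex 1.0 q [-0.18  0.81  1.35  0.21  1.59 -1.28]
w1 level c [173. 181.] diam mm [30.  30.4] bubble off (x,right) mm [ 2.65 -3.13] bub area diam 11.3
w2 level c [168. 183.] diam mm [31.4 31.7] bubble off (x,right) mm [ 3.76 -4.05] bub area diam 9.8
w4 level c [168. 183.] diam mm [31.4 31.7] bubble off (x,right) mm [ 2.   -2.03] bub area diam 9.7
```

Call:
drive_tool(
  deltas=[0.0032,-0.0025,0,0,0,0,0.0032,-0.0025,0,0,0,0,0,0,0.008,0,0,0,0,0,0.008,0,0,0,0,0,0.007,0,0,0,0,0,0,0,0,0,-0.0016,0.00125,0,0,0,0,-0.0016,0.00125,0,0,0,0,-0.0016,0.00125,0,0,0,0,-0.0016,0.00125,0,0,0,0,0,0,0,0,0,0],
)

```text
t: 9.4
position: [0.5722, 0.0351, 0.0274]
tcp_rot: [-1.569, 0.655, -0.535]
force: [6.5, -4.4, 0.7]
gripper_width: 0.0004
```

```bash
python3 rel.py
```

```text
t 9.4 tcp along,out,z mm [10.3 12.9 27.4] corner [10.4 -4.4 23. ] F along,out,z [-0.5  7.8  0.7] tilt 37.5 z.ex 1.0 q [-0.16  0.82  1.33  0.23  1.61 -1.26]
```

Call:
drive_tool(
  deltas=[0,0,-0.002,0,0,0,0,0,-0.002,0,0,0,0,0,-0.002,0,0,0,0,0,-0.002,0,0,0,0,0,-0.002,0,0,0,0,0,-0.002,0,0,0,0,0,-0.002,0,0,0,0,0,-0.002,0,0,0,0,0,-0.002,0,0,0,0,0,-0.002,0,0,0,0,0,0,0,0,0],
)

```text
t: 10.5
position: [0.5636, 0.0185, 0.0274]
tcp_rot: [-1.566, 0.653, -0.534]
force: [9.8, -2.7, 0.9]
gripper_width: 0.0002
```

```bash
python3 bub.py w5
```

```text
t 10.5 tcp along,out,z mm [-8.4 13.9 27.4] corner [-8.3 -3.3 23. ] F along,out,z [2.7 9.8 0.9] tilt 37.4 z.ex 1.0 q [-0.18  0.82  1.35  0.22  1.59 -1.28]
w1 level c [173. 181.] diam mm [30.  30.4] bubble off (x,right) mm [ 2.65 -3.13] bub area diam 11.3
w2 level c [168. 183.] diam mm [31.4 31.7] bubble off (x,right) mm [ 3.76 -4.05] bub area diam 9.8
w5 level c [168. 183.] diam mm [31.4 31.7] bubble off (x,right) mm [ 0.18 -0.28] bub area diam 9.6
```

Call:
drive_tool(
  deltas=[0.0079,-0.0062,0,0,0,0,0.0158,-0.0123,0,0,0,0,0.0158,-0.0123,0,0,0,0,0.0158,-0.0123,0,0,0,0,0.0079,-0.0062,0,0,0,0,-0.0246,-0.0315,0,0,0,0,-0.0246,-0.0315,0,0,0,0,-0.0246,-0.0315,0,0,0,0,-0.0246,-0.0315,0,0,0,0,-0.0246,-0.0315,0,0,0,0,0,0,0,0,0,-0.1323,0,0,0,0,0,-0.1323,0,0,0,0,0,-0.1323,0,0,0,0,0,-0.1323,0,0,0,0,0,-0.1323,0,0,0,0,0,0],
  fingers=1,
)

```text
t: 12.15
position: [0.6225, -0.019, 0.2277]
tcp_rot: [-1.572, 0.005, -0.532]
force: [-0.9, 0.2, -0.1]
gripper_width: 0.0857
```

```bash
python3 -c "
from h import *
snap('side','s2');snap('scene','c2');s=bot.read_state();print(s['position'],s['tcp_rot'],s['joints'])"
```

```text
[ 0.6269021  -0.02056808  0.22763536] [-1.57107167  0.00434501 -0.53391133] [-0.10102482  0.3939096   1.41493161  0.00161681  1.33681147 -1.13828847]
```

View pics/b_w5.png

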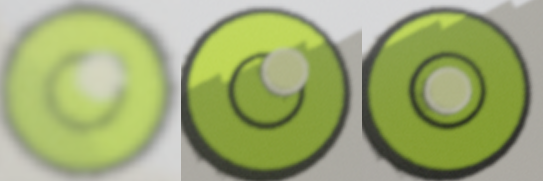

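Call:
drive_tool(
  deltas=[0.0077,0.0035,-0.039,0,0,0,0.0077,0.0035,-0.039,0,0,0,0.0077,0.0035,-0.039,0,0,0,0.0077,0.0035,-0.039,0,0,0,0.0077,0.0035,-0.039,0,0,0,0.0077,0.0035,-0.039,0,0,0,0.0077,0.0035,-0.039,0,0,0,0.0077,0.0035,-0.039,0,0,-0.004,0,0,0,0,0,0,0,0,0,0,0,0],
)

```text
t: 13.25
position: [0.5223, -0.3233, 0.198]
tcp_rot: [-1.57, 0.0, -0.538]
force: [-0.3, 0.7, 0.4]
gripper_width: 0.0853
```

Run:
```python
from h import *
snap('wrist','w6'); s=bot.read_state(); print(s['position'],s['tcp_rot'])
```

```text
[ 0.52251256 -0.32213249  0.19823093] [-1.56949352e+00 -3.26312663e-04 -5.36880813e-01]
```

View pics/w6.png

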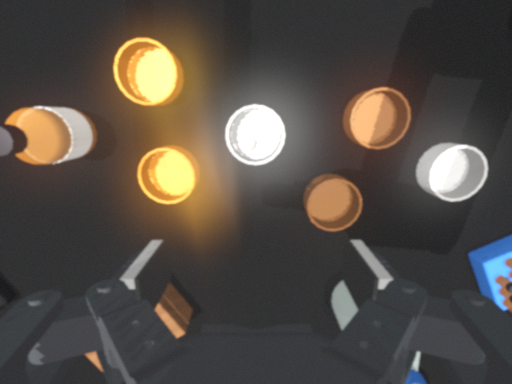

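Run:
```python
from h import *
im,K,W=load('w6'); g=cv2.cvtColor(im,cv2.COLOR_RGB2GRAY)
cr=g[95:175,215:295]; print(g[134,215:295:3],g[95:175:3,255])
for t in(110,140,170):
    c=max(cv2.findContours((cr>t).astype(np.uint8),cv2.RETR_EXTERNAL,cv2.CHAIN_APPROX_NONE)[0],key=cv2.contourArea)
    e=cv2.fitEllipse(cv2.convexHull(c)); u,v=e[0][0]+215,e[0][1]+95
    print(t,u,v,e[1],ray(K,W,u,v,.028))
c=cv2.resize(im[94:174,215:295],(400,400),interpolation=cv2.INTER_CUBIC)
c=(255*(np.clip(c.astype(float)-120,0,None)/135)**2.5).astype(np.uint8); cv2.imwrite('pics/dishcrop.png',c[:,:,::-1])
```

```text
[125 124 125 154 255 212 209 215 255 255 255 255 255 255 255 255 255 255
 255 255 255 255 250 255 123 121 116] [105 109 111 221 255 255 255 255 255 255 255 255 255 255 255 251 237 241
 255 255 255 255 213 245 116 111 110]
110 251.71446228027344 138.3038101196289 (73.76207733154297, 102.50751495361328) [ 0.48290803 -0.30402932  0.028     ]
140 254.83108139038086 134.30357360839844 (62.186885833740234, 62.54123306274414) [ 0.48110532 -0.29924173  0.028     ]
170 254.80995559692383 134.34799575805664 (61.05101776123047, 61.37409591674805) [ 0.4811323  -0.29928294  0.028     ]
```

View pics/dishcrop.png

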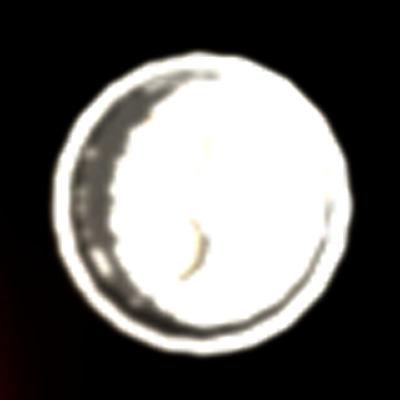

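Call:
drive_tool(
  deltas=[-0.0158,0.01,-0.0005,0,0,0,-0.0158,0.01,-0.0005,0,0,0,-0.0157,0.01,-0.0006,0,0,0,0,0.036,0,0,0,0,0,0.036,0,0,0,0,0,0.036,0,0,0,0,0,0,0,0,0,0,0,0,0,0,0,0],
  fingers=1,
)

```text
t: 14.1
position: [0.4813, -0.2976, 0.0608]
tcp_rot: [-1.57, -0.001, -0.534]
force: [-0.7, -0.1, 0.5]
gripper_width: 0.0853
```

Call:
drive_tool(
  deltas=[0.0008,0.01,-0.0015,0,0,0,0,0.01,0,0,0,0,0,0.01,0,0,0,0,0,0.01,0,0,0,0,0,0,0,0,0,0,0,0,0,0,0,0],
)

```text
t: 14.7
position: [0.4804, -0.3, 0.0206]
tcp_rot: [-1.571, -0.002, -0.535]
force: [0.5, 0.2, -0.4]
gripper_width: 0.0852
```

Call:
drive_tool(
  deltas=[0,0,0,0,0,0,0,0,0,0,0,0,0,0,0,0,0,0,0,0,0,0,0,0,0,0,0,0,0,0,0,0,0,0,0,0,0,0,0,0,0,0,0,0,0,0,0,0],
  fingers=0,
)

```text
t: 15.5
position: [0.4812, -0.3005, 0.0218]
tcp_rot: [-1.571, -0.004, -0.535]
force: [-0.7, 1.5, 5.8]
gripper_width: 0.0571
```

Call:
drive_tool(
  deltas=[0,-0.002,0,0,0,0,0,-0.004,0,0,0,0,0,-0.006,0,0,0,0,0,-0.008,0,0,0,0,0,-0.01,0,0,0,0,0,-0.01,0,0,0,0,0,-0.01,0,0,0,0,0,-0.01,0,0,0,0,0,-0.01,0,0,0,0,0,-0.006,0,0,0,0,0,-0.003,0,0,0,0,0,0,0,0,0,0],
)

```text
t: 16.7
position: [0.4808, -0.3002, 0.1004]
tcp_rot: [-1.571, -0.003, -0.535]
force: [0.3, -0.3, -0.9]
gripper_width: 0.0568
```

Run:
```python
from h import *
snap('wrist','w7');snap('side','s7');snap('scene','c7'); s=bot.read_state(); print(s['position'],s['tcp_rot'],s['force'],s['gripper_width'])
im=load('w7')[0]; _,K,W=load('s7'); u,v=map(int,proj(K,W,s['position'])); a=load('s7')[0][v-50:v+50,u-60:u+60]
_,K,W=load('c7'); u,v=map(int,proj(K,W,s['position'])); b=load('c7')[0][v-50:v+50,u-60:u+60]
o=np.vstack([np.hstack([cv2.resize(x,(360,300),interpolation=cv2.INTER_CUBIC) for x in(a,b)]),cv2.resize(im[200:300],(720,290))]); cv2.imwrite('pics/lift.png',o[:,:,::-1])
```

```text
[ 0.48020621 -0.29984422  0.09949571] [-1.57069881e+00 -1.45869711e-03 -5.34856589e-01] [ 1.03608217 -0.81517339 -1.4214149 ] 0.05704541667026034
```

View pics/lift.png

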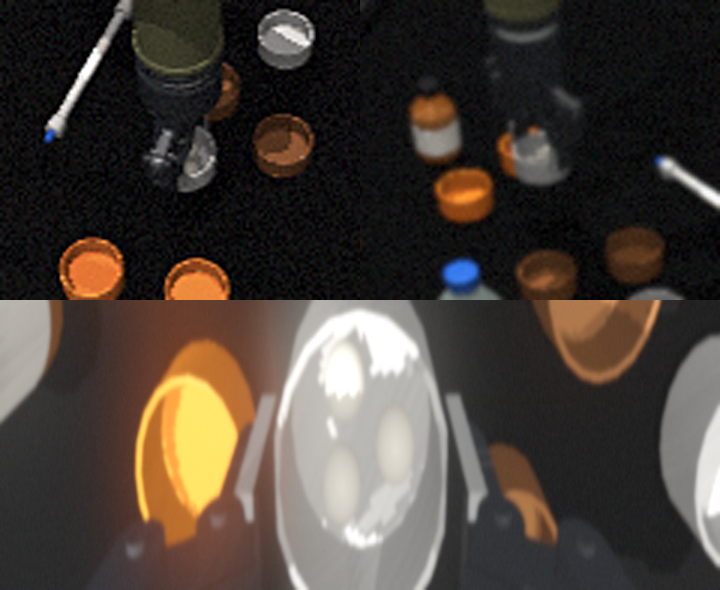

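Call:
drive_tool(
  deltas=[0,-0.006,0,0,0,0,0,-0.014,0,0,0,0,0,-0.02,0,0,0,0,0,-0.02,0,0,0,0,0,-0.02,0,0,0,0,0,-0.02,0,0,0,0,0,-0.014,0,0,0,0,0,-0.006,0,0,0,0,0,0,0,0,0,0],
)

```text
t: 17.75
position: [0.4807, -0.3002, 0.2208]
tcp_rot: [-1.571, -0.004, -0.535]
force: [-0.5, 0.5, -1.9]
gripper_width: 0.0574
```

Call:
drive_tool(
  deltas=[-0.00235,0,0.00552,0,0,0,-0.00548,0,0.01288,0,0,0,-0.00861,0,0.02025,0,0,0,-0.01175,0,0.02761,0,0,0,-0.01454,0,0.03419,0,0,0,-0.01454,0,0.03419,0,0,0,-0.01454,0,0.03419,0,0,0,-0.01454,0,0.03419,0,0,0,-0.01454,0,0.03419,0,0,0,-0.01454,0,0.03419,0,0,0,-0.01454,0,0.03419,0,0,0,-0.01454,0,0.03419,0,0,0,-0.01454,0,0.03419,0,0,0,-0.01454,0,0.03419,0,0,0,-0.01175,0,0.02761,0,0,0,-0.00861,0,0.02025,0,0,0,-0.00548,0,0.01288,0,0,0,-0.00235,0,0.00552,0,0,0,0,0,0,0,0,0,0,0,0,0,0,0],
)

```text
t: 19.75
position: [0.5481, 0.2103, 0.2192]
tcp_rot: [-1.572, -0.002, -0.535]
force: [0.1, -0.9, -1.6]
gripper_width: 0.0569
```

Run:
```python
from h import *
s=bot.read_state(); print(s['position'],s['tcp_rot'],s['force'],s['gripper_width'])
im,K,W=snap('wrist','w8')
a=np.radians(59.5); ex=np.array([np.cos(a),np.sin(a),0]); n=np.array([np.sin(a),-np.cos(a),0]); L=np.array([.5694,.0852,.08])
import bub; bub.bub('w8')
# level in this view vs stored
from lev import level
print(level('w8'))
```

```text
[0.54806166 0.21027202 0.21918435] [-1.57194445 -0.00221587 -0.53517536] [ 0.06442368 -0.85385462 -1.62850704] 0.05685971077743767
w8 level c [105. 118.] diam mm [13.  28.9] bubble off (x,right) mm [-6.04 -5.75] bub area diam 9.9
(((154.53530883789062, 258.25927734375), (11.605891227722168, 23.770044326782227), 42.45779037475586), array([0.56012639, 0.08202225, 0.08      ]))
```

Call:
drive_tool(
  deltas=[0,0.006,0,0,0,0,0,0.012,0,0,0,0,0,0.018,0,0,0,0,0,0.02,0,0,0,0,0,0.018,0,0,0,0,0,0.012,0,0,0,0,0,0.007,0,0,0,0,0,0.004,0,0,0,0,0,0,0,0,0,0,0,0,0,0,0,0],
)

```text
t: 20.8
position: [0.5493, 0.2111, 0.1231]
tcp_rot: [-1.57, -0.003, -0.535]
force: [0.8, -0.6, -1.6]
gripper_width: 0.0574
```

Call:
drive_tool(
  deltas=[0,0.001,0,0,0,0,0,0.001,0,0,0,0,0,0.001,0,0,0,0,0,0,0,0,0,0],
)

```text
t: 21.2
position: [0.5486, 0.211, 0.1195]
tcp_rot: [-1.571, -0.003, -0.535]
force: [-0.0, -0.6, -2.0]
gripper_width: 0.0571
```

Call:
drive_tool(
  deltas=[0,0.001,0,0,0,0,0,0.001,0,0,0,0,0,0,0,0,0,0],
)

```text
t: 21.5
position: [0.5486, 0.211, 0.1173]
tcp_rot: [-1.571, -0.002, -0.535]
force: [-1.0, -0.8, -2.1]
gripper_width: 0.0571
```

Call:
drive_tool(
  deltas=[0,0.001,0,0,0,0,0,0.001,0,0,0,0,0,0,0,0,0,0],
)

```text
t: 21.8
position: [0.5486, 0.2109, 0.1153]
tcp_rot: [-1.571, -0.002, -0.535]
force: [0.2, 1.0, -0.4]
gripper_width: 0.0574
```

Call:
drive_tool(
  deltas=[0,0.001,0,0,0,0,0,0,0,0,0,0],
)

```text
t: 22.0
position: [0.5486, 0.211, 0.1144]
tcp_rot: [-1.571, -0.002, -0.535]
force: [-0.2, -0.3, -0.2]
gripper_width: 0.0568
```

Call:
drive_tool(
  deltas=[0,0.001,0,0,0,0,0,0,0,0,0,0],
)

```text
t: 22.2
position: [0.5488, 0.211, 0.1139]
tcp_rot: [-1.57, -0.003, -0.535]
force: [-1.0, 0.4, 1.8]
gripper_width: 0.0573
```

Call:
drive_tool(
  deltas=[0,0,0,0,0,0,0,0,0,0,0,0,0,0,0,0,0,0,0,0,0,0,0,0,0,0,0,0,0,0,0,0,0,0,0,0,0,0,0,0,0,0],
  fingers=1,
)

```text
t: 22.9
position: [0.5487, 0.211, 0.1134]
tcp_rot: [-1.571, -0.002, -0.535]
force: [-0.0, 0.3, 0.4]
gripper_width: 0.0856
```

Call:
drive_tool(
  deltas=[0,-0.004,0,0,0,0,0,-0.01,0,0,0,0,0,-0.02,0,0,0,0,0,-0.03,0,0,0,0,0,-0.03,0,0,0,0,0,-0.03,0,0,0,0,0.03,-0.02,0,0,0,0,0.03,0,0,0,0,0,0.03,0,0,0,0,0,0,0,0,0,0,0,0,0,0,0,0,0],
)

```text
t: 24.0
position: [0.626, 0.1649, 0.2581]
tcp_rot: [-1.571, -0.002, -0.536]
force: [-0.3, 0.7, -0.6]
gripper_width: 0.0851
```

```bash
python3 bub.py w9
python3 - <<'E'
from h import *
im,K,W=load('w9'); s=bot.read_state(); print(s['position'],s['gripper_width'],s['force'])
print('pan exp',proj(K,W,[.5484,.2112,.092]),'dishrim exp',proj(K,W,[.5484,.2112,.12]))
E
```

```text
t 24.0 tcp along,out,z mm [149.4  -6.7 258.1] corner [149.4 -17.6 244. ] F along,out,z [ 0.4 -0.6 -0.6] tilt 0.1 z.ex 1.0 q [ 0.19  0.4   1.33 -0.    1.41 -0.84]
w1 level c [173. 181.] diam mm [30.  30.4] bubble off (x,right) mm [ 2.65 -3.13] bub area diam 11.3
w2 level c [168. 183.] diam mm [31.4 31.7] bubble off (x,right) mm [ 3.76 -4.05] bub area diam 9.8
w9 level c [168. 181.] diam mm [30.6 31.1] bubble off (x,right) mm [-0.88  0.88] bub area diam 11.0
[0.62527042 0.16530921 0.2579088 ] 0.08532606521805637 [-0.09949136  0.47600907 -0.82419979]
pan exp [255.62887367  89.0404327 ] dishrim exp [255.57620675  86.46730699]
```

View pics/w9.png

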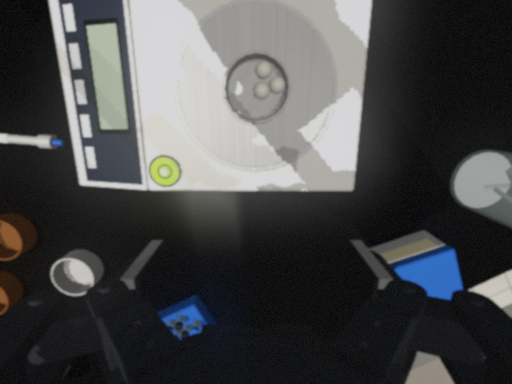

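```bash
python3 -c "
from station import bot
print(bot.close_job())"
```

```text
the job is handed in; nothing more can be done
None
```

I rolled the foot wheel with a closed, leaned fingertip at about 10 N in two strokes. That brought the bubble inside the black ring. I then carried the steel dish to the balance, set it on the pan, released it, backed off and handed the job in at about 24 s.

- **Dish:** the last wrist picture shows it within about 1 mm of the pan's middle, with all three balls in it. The gripper was open and clear.
- **Bubble:** my checks disagree somewhat. The close view after rolling put it 0.3 mm short of the middle. The final view from above put it about 1.2 mm past the middle. I think the difference comes from the viewing angle, and my estimate is about 0.8 mm past. All of these are inside the 2 mm limit.
- **Other checks:** the grip width read 57 mm on a 60 mm dish, but the dish was held firmly. I aimed for nothing but the wheel and dish, and the wrist force stayed below about 13 N at every reading. I did not re-measure whether the other things on the bench had moved.

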